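# Jack up the cover of the shielded well and hold it

## Task

I need to look at the seal under the hinged cover of the lead-lined well: stand the small lever jack on the worktop with its saddle centred under the marked lift point of the cover's tongue, then press the jack handle fully down for a trial lift and let it come all the way back up. Then press the handle fully down again and finish while still holding it down with the fingers, so that the jack alone carries the raised cover. Never push or lift the well or its cover with the gripper, keep the jack upright, and leave the other things where they are.

Things in the scene. Friction and masses are not known exactly. Their poses are not given: they have to be found in the camera images.
- well: Fixed grey lead-lined box 160 x 130 mm with a hinged cover (top at 97 mm). Origin: on the worktop straight below the lift point; z up. The box lies to +y, its walls from y = 50 to 180 mm; the cover's hinge is at the far (+y) edge, 180 mm from the lift point. A dark steel tongue of the cover (40 mm wide, z 83 to 93 mm) projects from it towards -y to y = -23 mm.
- lift_point (a point): Centre of the underside of the lift pad, a bare steel disc 32 mm in diameter under the tongue, 80 mm above the worktop while the cover is shut. On top of the tongue straight above it a 28 mm steel disc with a dark centre dot marks it. Axes as the well's (while shut). The cover falls shut by its weight (about 4 N at the pad); a full jack stroke under it raises this point by about 26 mm.
- jack: Loose steel lever jack, 0.7 to 1.05 kg. Origin: underside, below the handle pivot; z up. Base 70 mm (x) by 205 mm (y -125 to +80), 10 mm thick. Two upright side plates, 40 mm across their outer faces (x), y -30 to +75, z 9 to 65 mm. Saddle at y = +60 mm, handle points to -y. Carry it by gripping across both plates (closing along its x) at point jack_grip.
- jack_grip (a point): Where to grip the jack: half-way between the side plates, directly above the jack's origin, 48 mm above its underside. Axes as the jack's. Near the centre of mass.
- jack_saddle (a point): Centre of the top of the saddle, a steel disc 30 mm in diameter, 60 mm to +y of the jack's origin; 70 mm above the worktop with the handle up. It rises straight up 60 mm per rad of handle travel, 36 mm in all, and sinks back with the handle; it is not latched.
- jack_paddle (a point): Centre of the upper face of the black rubber paddle (36 x 40 mm, 10 mm thick) at the handle's end, where it is pressed down with closed fingertips; 110 mm from the pivot, which lies 55 mm above the jack's underside. With the handle up it is about 102 mm to -y of the jack's origin and 95 mm above the worktop; fully down about 107 mm and 30 mm.
- jack_handle (a joint): Handle angle in rad: 0 up (at rest), 0.6 fully down at its stop. A spring returns it up when let go. Pressing at the paddle takes about 2 N at the top and about 9 N at the bottom with the cover on the saddle.
- lead_pig: Bystander: grey lead vial pot, 50 mm across, 92 mm high. Origin: centre of its underside.
- vial: Bystander: glass vial 28 mm across, 57 mm high. Origin: centre of its underside. It stands behind a fixed upright steel plate 130 mm high (x about 0.51, y -0.05 to 0.04); to its left (x over 0.5, y 0.03 to 0.3) a fixed shield hood about 0.5 m tall leans towards the robot: go round it.

How it is judged (in metres and radians):
On the way, in this order (a step that is already met when the one before it is completed fails the run):
1. the jack stands on the worktop, handle up, with its saddle under the lift point (horizontal distance between jack_saddle and lift_point below 0.012 m and height (world z) of jack below 0.003 m and angle between jack's own z axis and vertical below 0.05 rad and value of joint jack_handle below 0.1 rad), for 0.2 s.
2. trial lift: the handle is fully down and the cover raised (value of joint jack_handle above 0.53 rad and height (world z) of lift_point above 0.098 m), for 0.1 s.
3. the handle is back up and the cover shut (value of joint jack_handle below 0.06 rad and height (world z) of lift_point below 0.083 m), for 0.1 s.
At the end, for the whole second after the job is handed in: The fingers hold the handle down (over 0.53 of 0.6 rad, over 3 N on the jack); the lift point is over 98 mm high, carried by the jack alone, the saddle within 14 mm sideways of it; the jack stands flat on the worktop; the robot does not touch well or cover (all of step 2 and horizontal distance between jack_saddle and lift_point below 0.014 m and height (world z) of jack below 0.004 m and angle between jack's own z axis and vertical below 0.05 rad and contact force between the fingers and jack above 3 N and contact force between well and jack above 1 N and contact force between each of the arm, the fingers and well below 0.5 N); the arm keeps its last pose, push and grip.
It fails at once if the robot pushes or lifts the well or its cover (over 3 N) (contact force between any of the arm, the fingers and well above 3 N).
It fails at once if the jack is tipped (angle between jack's own z axis and vertical above 0.5 rad).
It fails at once if a bystander is moved (distance of any of lead_pig, vial from where it was at the start of the episode above 0.02 m).
It also fails if it takes over 61 s, if anything falls off the work surface, if the arm or the gripper's body presses on something with over 40 N, if the wrist force passes 120 N, or if a joint passes its speed limit or range.

## Robot

A 6-joint arm with a two-finger parallel gripper is mounted at the origin on the work surface; the furniture and walls round the work are solid. World frame = base frame: x ahead of the robot, y to its left, z up, the work surface at z = 0. Lengths are in mm, angles in rad, forces in N, time in s.
With the tool pointing down it reaches from about 275 to 1000 mm from the base axis. Payload 8.4 kg.
Tool frame: the origin (TCP) lies at the very end of the fingers, on their centre line; the grasp point (between the pads) lies 19 mm behind it; z points along the fingers, y is the direction in which the jaws open and shut (so a half turn about z gives the same grasp; the last joint's range is limited). The gripper opens to 85 mm and grips with 20 to 120 N. Pads are 22 mm wide; open, the fingers measure 114 mm over their backs; the gripper's body (76 mm by 85 mm) begins 54 mm behind the grasp point. The pads swing forward as they close: fully open they stand 13 mm farther back than shut.
Start: joints at [1.309, 0.353, 1.633, -0, 1.155, -0.002], TCP at [160.553, 604.029, 231.281] pointing down, gripper open.
Joint ranges: [-2.63, 2.63], [-0.92, 2.1], [0.06, 2.66], [-1.3, 4.44], [0, 2.69], [-3.02, 3.02]. Speed limits (rad/s): [2.22, 2.22, 2.79, 3.14, 3.14, 3.14].

## Interface

Orientations are given as [roll, pitch, yaw] about the fixed x, y, z axes, in that order (R = Rz(yaw) Ry(pitch) Rx(roll)).
In Python, from rig import sense, grab_frame, sign_off, masks_of gives the robot as it stands. The module is installed in compiled form; this text tells all that it offers.
- The arm moves only by the shell command python3 -m inch 'ROWS' [FORCE]. ROWS is JSON, a list of rows, each an object of numbers: "gripper": the finger opening in m, from 0 to 0.0854; "tx", "ty", "tz": the shift along the tool's x, y, z in m; "spin": the turn about the tool's z in degrees. In form: [{"gripper": .., "tx": .., "ty": .., "tz": .., "spin": ..}, ...]. A call has exactly 8 rows; each row shifts and turns the commanded pose from where the row before left it, along the tool's axes as they then stand; what a row does not reach is not made up. A row lasts 1/10 s, in which the tool goes at most 50 mm and 8.59 degrees, less where a joint would pass 70% of its speed; a pose out of reach is approached as far as the arm can. A call is refused whole if a number of a shift passes 0.05 or a number of a turn 8.59, either way. A call with a gripper value outside its range is refused whole. The fingers move at their own pace and stop on an object; FORCE is the grip in N (left out, the last holds). Time passes only in rows, so rows that do not move let the fingers close, or fill a call up. It gives the time, the measured TCP pose, the force and the opening at its end, in the units of the state.
- sense(): the state, without advancing time (a new reading comes with each control period).
- grab_frame(name): name is "side" or "top"; returns a dict with "pixels" (384x512x3 uint8, red, green, blue), "K" (3x3 intrinsics, pixels), "extrinsics" (4x4, takes a point from camera to world coordinates). Camera axes: x right, y down, z forward; pixel columns grow to the right and rows downward; lengths in mm; the calibration is good to about 2 mm. A picture is of the moment at which its call begins. There is no depth.
- sign_off(): hands the job in, once; it reports no verdict.
Trained networks look in the newest picture that a camera, given by its name, has taken for a name from the list of things; names that differ only in an ending like _2 or _b are one class to them, and where a whole thing is asked for, a point or a joint stands for the part that bears it (a point fixed in the world has none). Each returns a list of dicts, best first, with "conf" (0 to 1); they miss things now and then, are a little off and sometimes report something else, mostly with a low value. They report only what shows in the picture. A call takes as long as a camera call.
- masks_of(camera, target): "pixels" (384x512 bool, what is visible of it) and "centre" ([row, column] in pixels, amid what is visible of it).
The state is a dict: "clock": time; "qpos": joint angles; "qvel": joint speeds; "joint_efforts": joint torques, N m; "eef_pos": TCP position; "tcp_rot": TCP orientation; "contact_force": force on the tool from outside, world axes, zero at the start; "wrist_torque": the same for the moment, N m; "opening": opening from 0.0 (shut) to 1.0 (fully open).
Only numpy, scipy, OpenCV 4.12 (cv2) and the standard library are available. Lean on these libraries where they do the work, as an engineer would, in place of code of your own. Each camera call takes 0.05 s, during which the arm holds its last target.

## Working session

There is one attempt and no reset: what is moved stays moved. The work goes in short steps, Python scripts to look and compute and a shell command to move; the robot and the scene stay as the last step left them, time stands still between calls to the robot, and variables do not carry over. Pictures are saved under pics/ and viewed, and the job is handed in when it is done.

```bash
mkdir -p pics; cat > h.py <<'E'
import numpy as np, cv2
from rig import sense, grab_frame, sign_off, masks_of
def snap(cam,name):
    f=grab_frame(cam); cv2.imwrite(f'pics/{name}.png',cv2.cvtColor(f['pixels'],cv2.COLOR_RGB2BGR)); return f
def proj(f,P):
    T=np.array(f['extrinsics']);K=np.array(f['K']);p=np.linalg.inv(T)@np.append(P,1);q=K@p[:3];return q[:2]/q[2]
def ray(f,uv):
    T=np.array(f['extrinsics']);K=np.array(f['K']);d=T[:3,:3]@np.linalg.inv(K)@np.array([uv[0],uv[1],1.]);return T[:3,3],d/np.linalg.norm(d)
def atz(f,uv,z):
    o,d=ray(f,uv);return o+d*(z-o[2])/d[2]
def tri(f1,a,f2,b):
    o1,d1=ray(f1,a);o2,d2=ray(f2,b)
    s=np.linalg.lstsq(np.c_[d1,-d2],o2-o1,rcond=None)[0]
    p,q=o1+s[0]*d1,o2+s[1]*d2;return (p+q)/2,np.linalg.norm(p-q)
E
python3 - <<'E'
from h import *
np.set_printoptions(precision=2,suppress=True)
print(sense())
for c in('side','top'):
    f=snap(c,c+'0');print(c,f['K'],f['extrinsics'])
    for t in('well','lift_point','jack','jack_saddle','jack_paddle','jack_grip','lead_pig','vial'):
        for m in masks_of(c,t)[:2]:
            ys,xs=np.nonzero(m['pixels']);print(t,round(m['conf'],2),np.round(m['centre'],1),len(xs),xs.min() if len(xs) else 0,xs.max() if len(xs) else 0,ys.min() if len(xs) else 0,ys.max() if len(xs) else 0)
E
```

```text
{'clock': 0.0, 'qpos': array([ 1.31,  0.35,  1.63,  0.  ,  1.16, -0.  ]), 'qvel': array([-0., -0.,  0.,  0., -0., -0.]), 'joint_efforts': array([  0.  , -60.52, -34.21,   0.  ,   0.01,  -0.  ]), 'eef_pos': array([160.44, 603.57, 230.58]), 'tcp_rot': array([-3.14, -0.  ,  2.88]), 'contact_force': array([-0.67,  0.57, -0.58]), 'wrist_torque': array([-0.02, -0.01, -0.01]), 'opening': 1.0045626459685577}
side [[399.08   0.   250.36]
 [  0.   399.08 191.49]
 [  0.     0.     1.  ]] [[ -0.92  -0.16   0.36 155.91]
 [ -0.39   0.4   -0.83 554.45]
 [ -0.01  -0.9   -0.43 449.37]
 [  0.     0.     0.     1.  ]]
well 0.56 [253.9 311.7] 9685 256 379 204 317
lift_point 0.64 [201.6 233.1] 2295 205 269 158 230
lift_point 0.56 [236.5 316.4] 5094 256 379 204 275
jack 0.93 [202.1 233.2] 2176 206 270 157 230
jack_saddle 0.56 [202.9 211.8] 279 205 220 193 220
jack_paddle 0.95 [173.8 246.6] 361 225 264 158 194
jack_grip 0.56 [199.5 233.1] 2085 206 270 159 229
jack_grip 0.42 [172.6 248.5] 311 226 263 159 193
lead_pig 0.8 [195.2 318.7] 503 310 331 179 209
vial 0.74 [233.2 314.7] 4985 256 379 204 275
vial 0.63 [234.6 165.5] 267 159 172 221 249
top [[413.52   0.   254.1 ]
 [  0.   413.52 189.22]
 [  0.     0.     1.  ]] [[   0.01   -0.99    0.14  343.56]
 [  -1.     -0.01   -0.   -186.69]
 [   0.01   -0.14   -0.99  941.74]
 [   0.      0.      0.      1.  ]]
well 0.81 [273.3 177.4] 6417 122 224 213 326
lift_point 0.7 [272.4 176.9] 6556 121 224 213 326
jack 0.56 [165.8 262.4] 2739 218 313 145 192
jack_saddle 0.51 [154.1 225.6] 155 221 234 148 161
jack_paddle 0.85 [163.8 283.3] 798 234 312 156 178
jack_paddle 0.68 [275.4 177.3] 6654 121 225 213 327
jack_grip 0.93 [168.2 265.7] 2670 218 313 146 192
lead_pig 0.78 [254.4 286. ] 458 274 298 243 265
vial 0.72 [138.8 174.7] 134 171 183 132 145
```

```bash
python3 - <<'E'
import cv2
for c in('side','top'):
    i=cv2.imread(f'pics/{c}0.png');cv2.imwrite(f'pics/{c}0b.png',i[100:350,90:400].repeat(1,0) if 0 else cv2.resize(i[120:340,100:390],(783,594),interpolation=cv2.INTER_CUBIC))
E
```

```text
(no output)
```

View pics/side0.png

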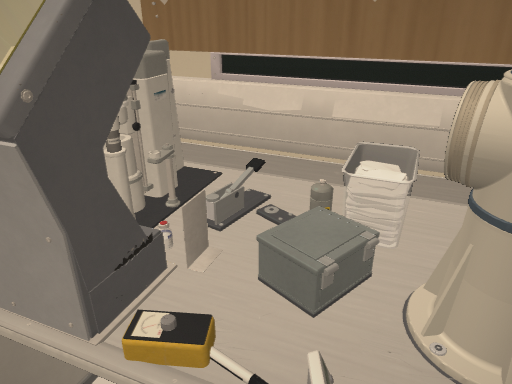

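View pics/top0.png

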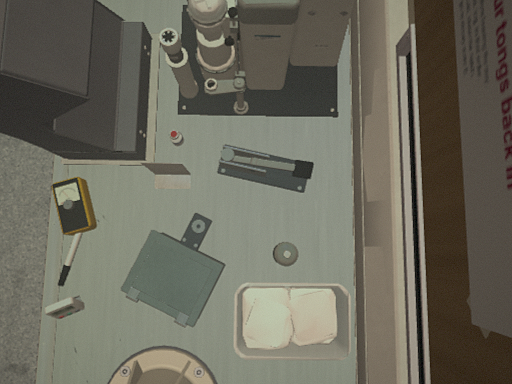

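View pics/side0b.png

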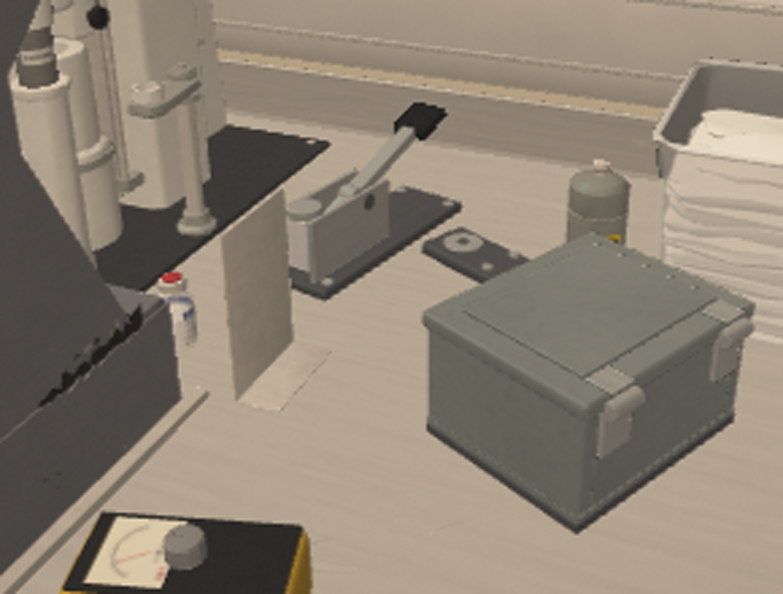

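View pics/top0b.png

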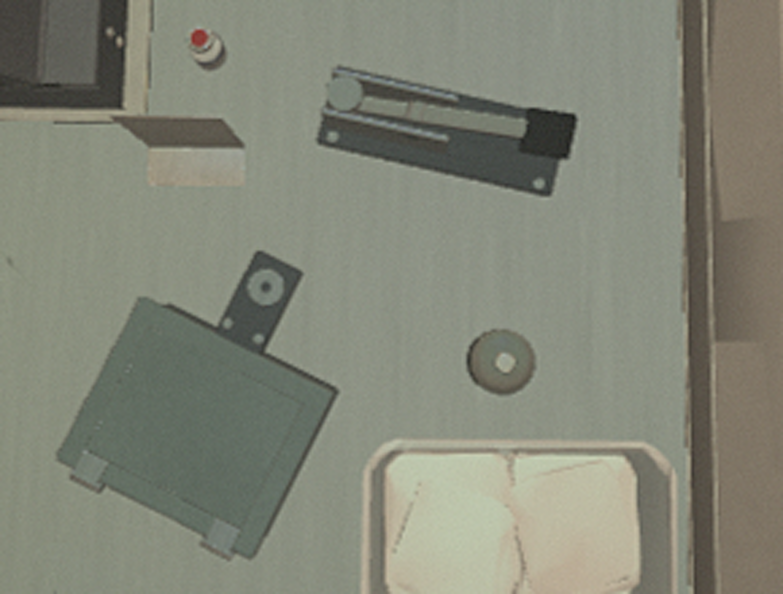

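The top view shows the lift disc at about (198,226), the saddle at (228,154), the paddle at (304,170) and the pig at (286,254). In the side view the lift disc is at (271.5,209), the saddle at (213,197) and the paddle at (256,165).

```bash
python3 - <<'E'
from h import *
np.set_printoptions(precision=1,suppress=True)
s=grab_frame('side');t=grab_frame('top')
c=lambda u,v:(100+u/2.7-.2,120+v/2.7-.2)
pts={'disc':((265.5,287.5),(462,241)),'saddle':((345,93),(304,207)),'paddle':((551,133),(420,119)),
'knobpig':((505,362),(601,163)),'vialtop':((199,39),(172,278))}
for k,(a,b) in pts.items():
    p,g=tri(t,c(*a),s,c(*b));print(k,p,g)
# top-only
for k,a,z in [('disc',(265.5,287.5),95),('saddle',(345,93),70),('paddle',(551,133),95),
 ('tongue tip L',(259,251),93),('tongue tip R',(302,270),93),('well corner near R',(338,391),97),('well corner near L',(137,297),97),('well far R',(250,558),97),('well far L',(57,460),97),
 ('base c1',(337,66),10),('base c2',(318,143),10),('base c3',(552,196),10),
 ('plateL1',(338,68),65),('plateL2',(460,97),65),('plateR1',(322,108),65),('plateR2',(449,139),65),('bolt1',(333,137),11),('bolt2',(540,184),11),
 ('tray corner',(366,450),90),('tray r',(676,450),90),('backplate',(680,250),0),('screen foot',(245,185),0),('screen foot L',(150,185),0),('microscope plate',(640,0),0)]:
    print(k,atz(t,c(*a),z))
E
```

```text
disc [385.3 -77.2  95.2] 2.725264597023468
saddle [ 542.  -132.2   68.1] 1.97517290469734
paddle [ 507.6 -294.    90.8] 1.8655020188072338
knobpig [ 331.3 -259.    90.3] 1.2299250413801674
vialtop [587.9 -11.4  56. ] 1.9900948048213907
disc [384.  -77.6  95. ]
saddle [ 540.7 -132.7   70. ]
paddle [ 505.9 -293.8   95. ]
tongue tip L [411.7 -71.5  93. ]
tongue tip R [ 397.7 -104.6   93. ]
well corner near R [ 307.8 -134.2   97. ]
well corner near L [375.4  18.5  97. ]
well far R [187.  -72.9  97. ]
well far L [255.   71.7  97. ]
base c1 [ 577.7 -121.6   10. ]
base c2 [ 510.6 -107.1   10. ]
base c3 [ 468.2 -305.2   10. ]
plateL1 [ 562.3 -126.3   65. ]
plateL2 [ 539.9 -224.6   65. ]
plateR1 [ 529.3 -114.2   65. ]
plateR2 [ 505.6 -216.1   65. ]
bolt1 [ 515.8 -119.7   11. ]
bolt2 [ 478.2 -295.    11. ]
tray corner [ 264.5 -155.7   90. ]
tray r [ 267.5 -387.1   90. ]
backplate [ 425.  -414.8    0. ]
screen foot [475.2 -45.1   0. ]
screen foot L [474.1  35.6   0. ]
microscope plate [ 643.4 -384.     0. ]
```

```bash
cat >> h.py <<'E'
from scipy.spatial.transform import Rotation as Ro
def to(*P):
    s=sense();p=np.array(s['eef_pos']);R=Ro.from_euler('xyz',s['tcp_rot']).as_matrix()
    for Q in P:
        Q=np.array(Q,float);print('tool shift mm',np.round(R.T@(Q-p),1),'dist',round(np.linalg.norm(Q-p)));p=Q
def st():
    s=sense();print('t',round(s['clock'],2),'p',np.round(s['eef_pos'],1),'rpy deg',np.round(np.degrees(s['tcp_rot']),2),'F',np.round(s['contact_force'],1),'op',round(s['opening'],3),'q',np.round(s['qpos'],2))
E
python3 -c "
from h import *
st();to((160,340,250),(320,60,260),(350,-80,260),(528,-192,220))"
python3 -m inch '[{"tx":-0.009,"ty":-0.036,"tz":-0.002},{"tx":-0.009,"ty":-0.036,"tz":-0.002},{"tx":-0.009,"ty":-0.036,"tz":-0.002},{"tx":-0.009,"ty":-0.036,"tz":-0.002},{"tx":-0.009,"ty":-0.036,"tz":-0.003},{"tx":-0.009,"ty":-0.036,"tz":-0.003},{"tx":-0.009,"ty":-0.036,"tz":-0.003},{"tz":0}]'
python3 -c "
from h import *
st();to((320,60,260),(350,-80,260),(528,-192,220))"
```

```text
t 1.0 p [160.5 604.  231.3] rpy deg [-180.     -0.    165.11] F [0.  0.3 0.8] op 0.998 q [ 1.31  0.35  1.63  0.    1.16 -0.  ]
tool shift mm [ -67.3 -255.3  -18.7] dist 265
tool shift mm [-226.6 -229.5  -10. ] dist 323
tool shift mm [ -65.  -127.6    0. ] dist 143
tool shift mm [-200.8  -62.5   40. ] dist 214
t 1.0 p [160.5 604.  231.3] rpy deg [-180.     -0.    165.11] F [0.  0.3 0.8] op 0.998 q [ 1.31  0.35  1.63  0.    1.16 -0.  ]
tool shift mm [-293.9 -484.8  -28.7] dist 568
tool shift mm [ -65.  -127.6    0. ] dist 143
tool shift mm [-200.8  -62.5   40. ] dist 214$[0]: bad value
```

```bash

python3 -m inch '[{"gripper":0.085,"tx":-0.009,"ty":-0.036,"tz":-0.002,"spin":0},{"gripper":0.085,"tx":-0.009,"ty":-0.036,"tz":-0.002,"spin":0},{"gripper":0.085,"tx":-0.009,"ty":-0.036,"tz":-0.002,"spin":0},{"gripper":0.085,"tx":-0.009,"ty":-0.036,"tz":-0.002,"spin":0},{"gripper":0.085,"tx":-0.009,"ty":-0.036,"tz":-0.003,"spin":0},{"gripper":0.085,"tx":-0.009,"ty":-0.036,"tz":-0.003,"spin":0},{"gripper":0.085,"tx":-0.009,"ty":-0.036,"tz":-0.003,"spin":0},{"gripper":0.085,"tx":0,"ty":0,"tz":0,"spin":0}]'
python3 -c "
from h import *
st();to((320,60,260),(350,-80,260),(528,-192,220))"
```

```text
clock: 1.8
eef_pos: [156.1, 340.5, 248.3]
tcp_rot: [-3.14, 0.0, 2.881]
contact_force: [-0.4, 0.0, -0.6]
opening: 0.993
t 1.8 p [156.1 340.5 248.3] rpy deg [-1.7992e+02  1.0000e-02  1.6506e+02] F [-0.4  0.  -0.6] op 0.993 q [ 1.14 -0.08  2.1  -0.    1.12 -0.17]
tool shift mm [-230.7 -228.8  -11.4] dist 325
tool shift mm [ -65.1 -127.5    0.2] dist 143
tool shift mm [-200.9  -62.3   40.1] dist 214
```

```bash

python3 -m inch '[{"gripper":0.085,"tx":-0.029,"ty":-0.0285,"tz":-0.0015,"spin":0},{"gripper":0.085,"tx":-0.029,"ty":-0.0285,"tz":-0.0015,"spin":0},{"gripper":0.085,"tx":-0.029,"ty":-0.0285,"tz":-0.0015,"spin":0},{"gripper":0.085,"tx":-0.029,"ty":-0.0285,"tz":-0.0015,"spin":0},{"gripper":0.085,"tx":-0.029,"ty":-0.0285,"tz":-0.0015,"spin":0},{"gripper":0.085,"tx":-0.029,"ty":-0.0285,"tz":-0.0015,"spin":0},{"gripper":0.085,"tx":-0.029,"ty":-0.0285,"tz":-0.0015,"spin":0},{"gripper":0.085,"tx":-0.029,"ty":-0.0285,"tz":-0.0015,"spin":0}]'
python3 -m inch '[{"gripper":0.085,"tx":-0.013,"ty":-0.0255,"tz":0,"spin":8},{"gripper":0.085,"tx":-0.009,"ty":-0.027,"tz":0,"spin":8},{"gripper":0.085,"tx":-0.006,"ty":-0.028,"tz":0,"spin":8},{"gripper":0.085,"tx":-0.002,"ty":-0.029,"tz":0,"spin":8},{"gripper":0.085,"tx":0.002,"ty":-0.029,"tz":0,"spin":8},{"gripper":0.085,"tx":0,"ty":0,"tz":0,"spin":8},{"gripper":0.085,"tx":0,"ty":0,"tz":0,"spin":8},{"gripper":0.085,"tx":0,"ty":0,"tz":0,"spin":8}]'
python3 -c "
from h import *
st();to((350,-80,260),(528,-192,220))"
```

```text
clock: 2.6
eef_pos: [323.6, 63.0, 260.9]
tcp_rot: [3.141, 0.002, 2.882]
contact_force: [1.8, -0.5, -0.1]
opening: 0.995
clock: 3.4
eef_pos: [278.3, -61.6, 260.6]
tcp_rot: [3.14, 0.0, 1.758]
contact_force: [0.2, 0.3, 0.1]
opening: 0.994
t 3.4 p [278.3 -61.6 260.6] rpy deg [1.7993e+02 2.0000e-02 1.0073e+02] F [0.2 0.3 0.1] op 0.994 q [-0.22 -0.27  2.22  0.    1.19 -0.41]
tool shift mm [-31.5  67.    0.7] dist 74
tool shift mm [-143.2  154.    40.2] dist 214
```

```bash

python3 -m inch '[{"gripper":0.085,"tx":-0.022,"ty":0.0275,"tz":0.003,"spin":0},{"gripper":0.085,"tx":-0.022,"ty":0.0275,"tz":0.005,"spin":0},{"gripper":0.085,"tx":-0.022,"ty":0.0275,"tz":0.005,"spin":0},{"gripper":0.085,"tx":-0.022,"ty":0.0275,"tz":0.005,"spin":0},{"gripper":0.085,"tx":-0.022,"ty":0.0275,"tz":0.005,"spin":0},{"gripper":0.085,"tx":-0.022,"ty":0.0275,"tz":0.005,"spin":0},{"gripper":0.085,"tx":-0.022,"ty":0.0275,"tz":0.005,"spin":0},{"gripper":0.085,"tx":-0.022,"ty":0.0275,"tz":0.005,"spin":0}]'
python3 -m inch '[{"gripper":0.085,"tx":0,"ty":0,"tz":0.01,"spin":7.7},{"gripper":0.085,"tx":0,"ty":0,"tz":0.01,"spin":7.7},{"gripper":0.085,"tx":0,"ty":0,"tz":0.01,"spin":7.6},{"gripper":0.085,"tx":0,"ty":0,"tz":0.01,"spin":0},{"gripper":0.085,"tx":0,"ty":0,"tz":0.01,"spin":0},{"gripper":0.085,"tx":0,"ty":0,"tz":0.01,"spin":0},{"gripper":0.085,"tx":0,"ty":0,"tz":0.01,"spin":0},{"gripper":0.085,"tx":0,"ty":0,"tz":0,"spin":0}]'
python3 -c "
from h import *
snap('top','t1');snap('side','s1')
st();to((528.3,-192.5,100),(528.3,-192.5,29))"
```

```text
clock: 4.2
eef_pos: [529.5, -192.3, 221.7]
tcp_rot: [3.141, 0.0, 1.765]
contact_force: [0.9, 0.7, -0.1]
opening: 0.996
clock: 5.0
eef_pos: [526.7, -191.3, 150.7]
tcp_rot: [-3.139, -0.0, 1.364]
contact_force: [-0.3, 0.5, -0.4]
opening: 0.993
t 5.1 p [ 527.5 -191.6  152.2] rpy deg [-179.98   -0.     78.15] F [ 0.5  0.5 -0.1] op 0.994 q [-0.35  0.34  1.84 -0.    0.95 -0.14]
tool shift mm [-0.7  0.9 52.2] dist 52
tool shift mm [-0.  0. 71.] dist 71
```

View pics/t1.png

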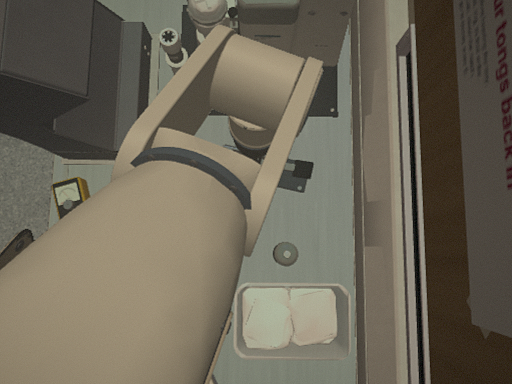

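View pics/s1.png

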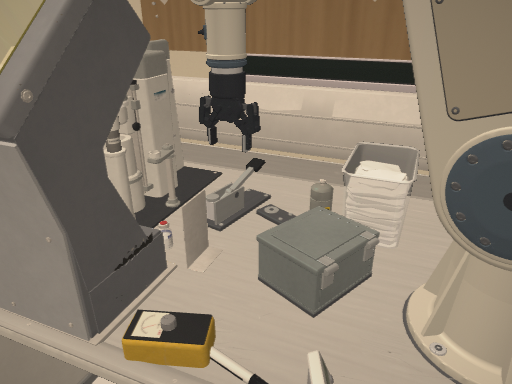

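The side view shows the gripper above the jack at about (232,140). The arm hides the jack in the top view. I'll descend and grip.

```bash

python3 -m inch '[{"gripper":0.085,"tx":-0.001,"ty":0.001,"tz":0.018,"spin":0.4},{"gripper":0.085,"tx":0,"ty":0,"tz":0.018,"spin":0},{"gripper":0.085,"tx":0,"ty":0,"tz":0.018,"spin":0},{"gripper":0.085,"tx":0,"ty":0,"tz":0.018,"spin":0},{"gripper":0.085,"tx":0,"ty":0,"tz":0.018,"spin":0},{"gripper":0.085,"tx":0,"ty":0,"tz":0.018,"spin":0},{"gripper":0.085,"tx":0,"ty":0,"tz":0.016,"spin":0},{"gripper":0.085,"tx":0,"ty":0,"tz":0,"spin":0}]'
python3 -m inch '[{"gripper":0.055,"tx":0,"ty":0,"tz":0,"spin":0},{"gripper":0.055,"tx":0,"ty":0,"tz":0,"spin":0},{"gripper":0.035,"tx":0,"ty":0,"tz":0,"spin":0},{"gripper":0.03,"tx":0,"ty":0,"tz":0,"spin":0},{"gripper":0.03,"tx":0,"ty":0,"tz":0,"spin":0},{"gripper":0.02,"tx":0,"ty":0,"tz":0,"spin":0},{"gripper":0.02,"tx":0,"ty":0,"tz":0,"spin":0},{"gripper":0.02,"tx":0,"ty":0,"tz":0,"spin":0}]' 80
python3 -c "
from h import *
st();snap('side','s2')"
```

```text
clock: 5.9
eef_pos: [527.5, -192.5, 27.1]
tcp_rot: [-3.139, -0.0, 1.357]
contact_force: [-0.4, 0.6, 0.0]
opening: 0.993
clock: 6.7
eef_pos: [529.3, -193.1, 29.5]
tcp_rot: [3.139, 0.0, 1.356]
contact_force: [-0.2, -0.7, 6.4]
opening: 0.456
t 6.7 p [ 529.3 -193.1   29.5] rpy deg [1.7988e+02 2.0000e-02 7.7720e+01] F [-0.2 -0.7  6.4] op 0.456 q [-0.35  0.53  1.91  0.    0.71 -0.14]
```

View pics/s2.png

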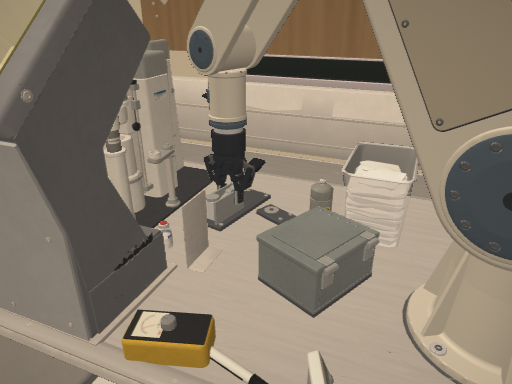

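```bash

python3 -m inch '[{"gripper":0.02,"tx":0,"ty":0,"tz":-0.004,"spin":0},{"gripper":0.02,"tx":0,"ty":0,"tz":-0.008,"spin":0},{"gripper":0.02,"tx":0,"ty":0,"tz":-0.01,"spin":0},{"gripper":0.02,"tx":0,"ty":0,"tz":-0.008,"spin":0},{"gripper":0.02,"tx":0,"ty":-0.014,"tz":0,"spin":0},{"gripper":0.02,"tx":0,"ty":-0.02,"tz":0,"spin":0},{"gripper":0.02,"tx":0,"ty":-0.02,"tz":0,"spin":0},{"gripper":0.02,"tx":0,"ty":-0.005,"tz":0,"spin":0}]' 100
python3 -c "
from h import *
st();snap('side','s3')"
```

```text
clock: 7.55
eef_pos: [467.9, -179.4, 58.4]
tcp_rot: [-3.139, -0.0, 1.356]
contact_force: [0.1, 0.5, -8.9]
opening: 0.454
t 7.55 p [ 467.9 -179.4   58.4] rpy deg [-1.7983e+02 -2.0000e-02  7.7710e+01] F [ 0.1  0.5 -8.9] op 0.454 q [-0.37  0.41  2.03 -0.    0.71 -0.15]
```

View pics/s3.png

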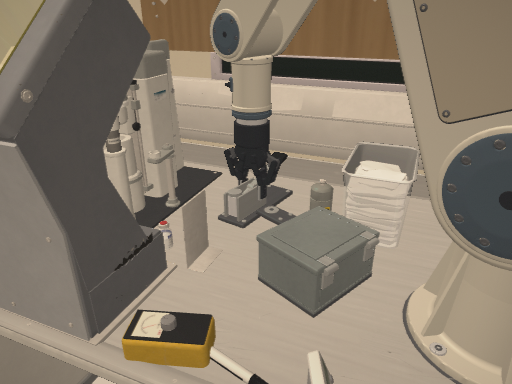

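```bash

python3 -m inch '[{"gripper":0.02,"tx":0,"ty":0,"tz":0,"spin":-7.8},{"gripper":0.02,"tx":0,"ty":0,"tz":0,"spin":-7.8},{"gripper":0.02,"tx":0,"ty":0,"tz":0,"spin":-7.8},{"gripper":0.02,"tx":0,"ty":0,"tz":0,"spin":-7.8},{"gripper":0.02,"tx":0,"ty":0,"tz":0,"spin":-7.8},{"gripper":0.02,"tx":0,"ty":0,"tz":0,"spin":-7.8},{"gripper":0.02,"tx":0,"ty":0,"tz":0,"spin":-7.8},{"gripper":0.02,"tx":0,"ty":0,"tz":0,"spin":-7.8}]' 
python3 -m inch '[{"gripper":0.02,"tx":0,"ty":0,"tz":0,"spin":0},{"gripper":0.02,"tx":0,"ty":0,"tz":0.005,"spin":0},{"gripper":0.02,"tx":0,"ty":0,"tz":0.005,"spin":0},{"gripper":0.02,"tx":0,"ty":0,"tz":0.005,"spin":0},{"gripper":0.02,"tx":0,"ty":0,"tz":0,"spin":0},{"gripper":0.02,"tx":0,"ty":0,"tz":0,"spin":0},{"gripper":0.02,"tx":0,"ty":0,"tz":0,"spin":0},{"gripper":0.02,"tx":0,"ty":0,"tz":0,"spin":0}]' 
python3 - <<'E'
from h import *
st();f=snap('side','s4');g=snap('top','t4')
for n,f in(('s4b',f),('t4b',g)):
    i=cv2.cvtColor(f['pixels'],cv2.COLOR_RGB2BGR);i=i[120:280,180:392];cv2.imwrite(f'pics/{n}.png',cv2.resize(i,(795,600),interpolation=cv2.INTER_CUBIC))
E
```

```text
clock: 8.4
eef_pos: [471.9, -180.6, 58.8]
tcp_rot: [3.141, 0.001, 2.451]
contact_force: [0.3, -0.7, -9.1]
opening: 0.454
clock: 9.2
eef_pos: [470.8, -180.3, 43.4]
tcp_rot: [3.141, 0.0, 2.445]
contact_force: [0.2, 0.4, -7.8]
opening: 0.455
t 9.2 p [ 470.8 -180.3   43.4] rpy deg [1.7999e+02 1.0000e-02 1.4010e+02] F [ 0.2  0.4 -7.8] op 0.455 q [-0.37  0.44  2.03  0.    0.67 -1.24]
```

View pics/s4b.png

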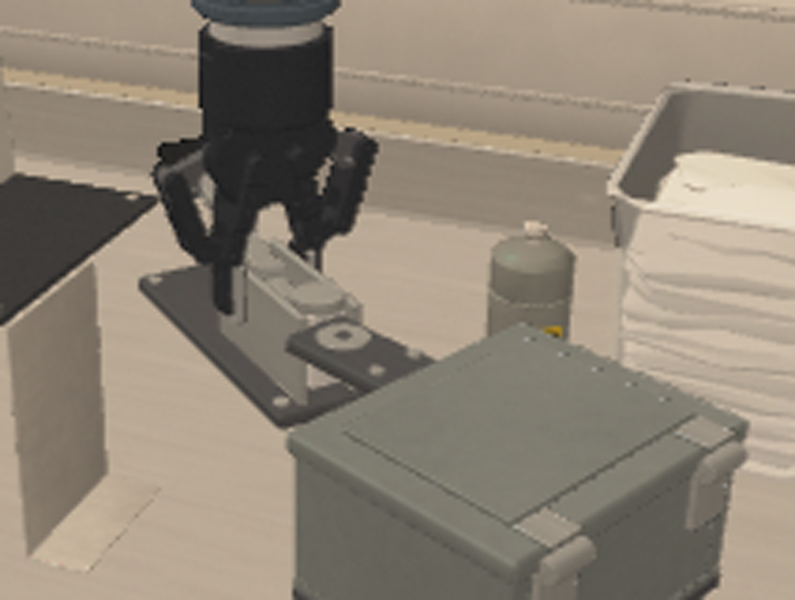

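View pics/t4.png

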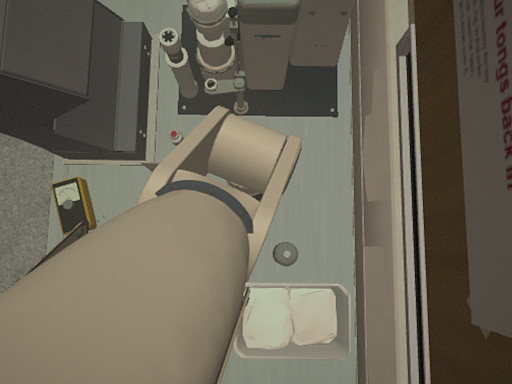

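```bash
python3 - <<'E'
from h import *
np.set_printoptions(precision=1,suppress=True)
f=grab_frame('side');c=lambda u,v:(180+u/3.75-.2,120+v/3.75-.2)
for n,a,z in(('saddle',(316,294),84),('disc',(344,336),95),('bolt r',(375,370),93.5),('base corner front',(283,424),24),('base left',(141,285),24),('boltbase front',(281,401),25),('boltbase back',(157,280),25)):
    print(n,atz(f,c(*a),z))
print('saddle from original side view',atz(f,(100+304/2.7-.2,120+207/2.7-.2),70))
s=sense();p=s['eef_pos'];y=s['tcp_rot'][2];u=np.array([np.cos(y),np.sin(y)])
print('pred saddle',p[:2]+60*u, u)
E
```

```text
saddle [ 423.9 -136.8   84. ]
disc [385.2 -76.5  95. ]
bolt r [359.9 -51.7  93.5]
base corner front [426.1 -94.   24. ]
base left [ 578.3 -219.5   24. ]
boltbase front [ 436.  -114.9   25. ]
boltbase back [ 571.1 -228.3   25. ]
saddle from original side view [ 541.2 -128.7   70. ]
pred saddle [ 424.7 -141.8] [-0.8  0.6]
```

The side view shows the saddle at about (264,198) and the lift disc at (271.5,209). I'll lower to a 4 mm clearance, then slide the jack in under the tongue.

```bash

python3 -m inch '[{"gripper":0.02,"tx":0,"ty":0.008,"tz":0.003,"spin":0},{"gripper":0.02,"tx":0,"ty":0.008,"tz":0.003,"spin":0},{"gripper":0.02,"tx":0,"ty":0.008,"tz":0.003,"spin":0},{"gripper":0.02,"tx":0.008,"ty":0,"tz":0,"spin":0},{"gripper":0.02,"tx":0.01,"ty":0,"tz":0,"spin":0},{"gripper":0.02,"tx":0.01,"ty":0,"tz":0,"spin":0},{"gripper":0.02,"tx":0.008,"ty":0,"tz":0,"spin":0},{"gripper":0.02,"tx":0,"ty":0,"tz":0,"spin":0}]' 
python3 - <<'E'
from h import *
st();f=snap('side','s5')
i=cv2.cvtColor(f['pixels'],cv2.COLOR_RGB2BGR);i=i[140:260,200:359];cv2.imwrite(f'pics/s5b.png',cv2.resize(i,(795,600),interpolation=cv2.INTER_CUBIC))
E
```

```text
clock: 10.15
eef_pos: [456.6, -137.8, 34.2]
tcp_rot: [-3.141, -0.002, 2.446]
contact_force: [-0.2, 0.5, -8.9]
opening: 0.456
t 10.15 p [ 456.6 -137.8   34.2] rpy deg [-1.7996e+02 -9.0000e-02  1.4013e+02] F [-0.2  0.5 -8.9] op 0.456 q [-0.3   0.43  2.09  0.    0.63 -1.17]
```

View pics/s5b.png

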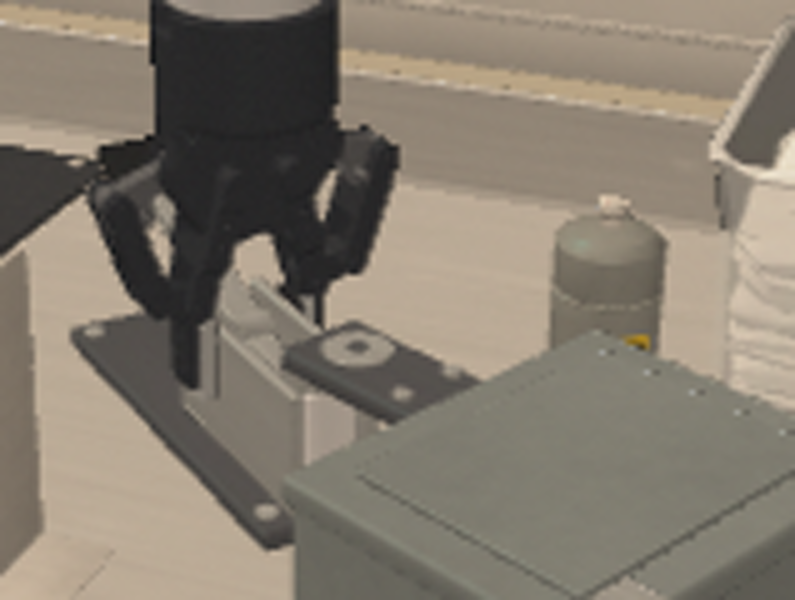

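```bash

python3 -m inch '[{"gripper":0.02,"tx":0.006,"ty":0,"tz":0,"spin":0},{"gripper":0.02,"tx":0.007,"ty":0,"tz":0,"spin":0},{"gripper":0.02,"tx":0.007,"ty":0,"tz":0,"spin":0},{"gripper":0.02,"tx":0.007,"ty":0,"tz":0,"spin":0},{"gripper":0.02,"tx":0.005,"ty":0,"tz":0,"spin":0},{"gripper":0.02,"tx":0,"ty":0,"tz":0,"spin":0},{"gripper":0.02,"tx":0,"ty":0,"tz":0,"spin":0},{"gripper":0.02,"tx":0,"ty":0,"tz":0,"spin":0}]' 
python3 - <<'E'
from h import *
st();f=snap('side','s6');to((432.1,-116.8,29.5))
i=cv2.cvtColor(f['pixels'],cv2.COLOR_RGB2BGR);i=i[140:260,200:359];cv2.imwrite(f'pics/s6b.png',cv2.resize(i,(795,600),interpolation=cv2.INTER_CUBIC))
c=lambda u,v:(200+u/5-.4,140+v/5-.4)
E
```

```text
clock: 11.0
eef_pos: [434.4, -118.4, 34.4]
tcp_rot: [3.141, 0.001, 2.446]
contact_force: [-0.4, -1.0, -8.5]
opening: 0.457
t 11.0 p [ 434.4 -118.4   34.4] rpy deg [1.7999e+02 4.0000e-02 1.4012e+02] F [-0.4 -1.  -8.5] op 0.457 q [-0.27  0.4   2.15 -0.    0.6  -1.14]
tool shift mm [ 2.7 -0.2  4.9] dist 6
```

View pics/s6b.png

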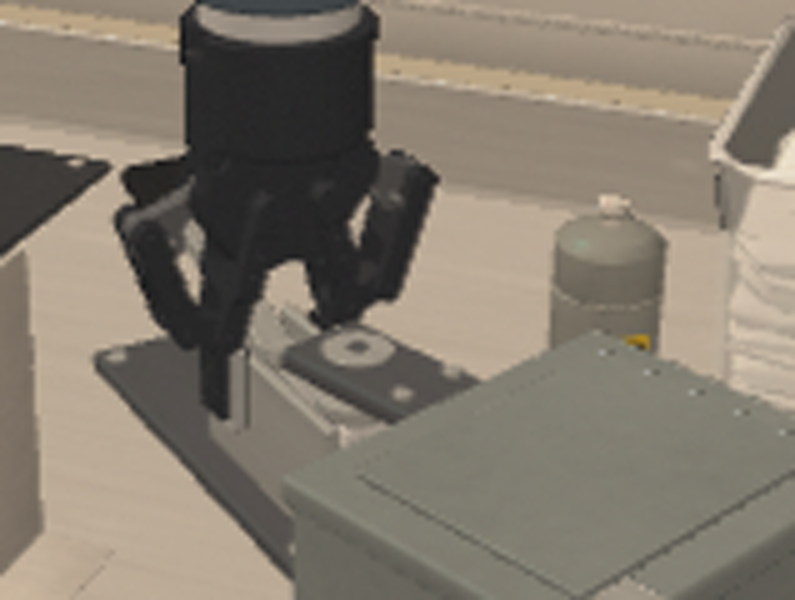

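```bash

python3 -m inch '[{"gripper":0.02,"tx":0.0025,"ty":0,"tz":0,"spin":0},{"gripper":0.02,"tx":0,"ty":0,"tz":0.001,"spin":0},{"gripper":0.02,"tx":0,"ty":0,"tz":0.0015,"spin":0},{"gripper":0.02,"tx":0,"ty":0,"tz":0.0015,"spin":0},{"gripper":0.02,"tx":0,"ty":0,"tz":0.001,"spin":0},{"gripper":0.02,"tx":0,"ty":0,"tz":0,"spin":0},{"gripper":0.02,"tx":0,"ty":0,"tz":0,"spin":0},{"gripper":0.02,"tx":0,"ty":0,"tz":0,"spin":0}]' 
```

```text
clock: 11.85
eef_pos: [432.0, -116.6, 29.6]
tcp_rot: [3.142, 0.0, 2.445]
contact_force: [-4.3, 1.0, 5.0]
opening: 0.455
```

```bash

python3 -m inch '[{"gripper":0.05,"tx":0,"ty":0,"tz":0,"spin":0},{"gripper":0.062,"tx":0,"ty":0,"tz":0,"spin":0},{"gripper":0.068,"tx":0,"ty":0,"tz":0,"spin":0},{"gripper":0.068,"tx":0,"ty":0,"tz":0,"spin":0},{"gripper":0.068,"tx":0,"ty":0,"tz":0,"spin":0},{"gripper":0.068,"tx":0,"ty":0,"tz":-0.005,"spin":0},{"gripper":0.068,"tx":0,"ty":0,"tz":-0.01,"spin":0},{"gripper":0.068,"tx":0,"ty":0,"tz":-0.015,"spin":0}]' 
python3 -m inch '[{"gripper":0.068,"tx":0,"ty":0,"tz":-0.02,"spin":0},{"gripper":0.068,"tx":0,"ty":0,"tz":-0.03,"spin":0},{"gripper":0.068,"tx":0,"ty":0,"tz":-0.03,"spin":0},{"gripper":0.068,"tx":0,"ty":0,"tz":-0.03,"spin":0},{"gripper":0.03,"tx":-0.03,"ty":0,"tz":-0.02,"spin":0},{"gripper":0,"tx":-0.03,"ty":0,"tz":0,"spin":0},{"gripper":0,"tx":-0.03,"ty":0,"tz":0,"spin":0},{"gripper":0,"tx":-0.01,"ty":0,"tz":0,"spin":0}]' 
python3 - <<'E'
from h import *
st();f=snap('side','s7');g=snap('top','t7')
i=cv2.cvtColor(f['pixels'],cv2.COLOR_RGB2BGR);i=i[140:260,200:359];cv2.imwrite(f'pics/s7b.png',cv2.resize(i,(795,600),interpolation=cv2.INTER_CUBIC))
E
```

```text
clock: 12.65
eef_pos: [431.6, -116.5, 59.8]
tcp_rot: [-3.141, -0.001, 2.446]
contact_force: [0.8, -0.3, -0.0]
opening: 0.795
clock: 13.45
eef_pos: [510.7, -182.3, 190.6]
tcp_rot: [3.141, 0.003, 2.445]
contact_force: [0.1, -0.5, 0.2]
opening: 0.112
t 13.45 p [ 510.7 -182.3  190.6] rpy deg [1.7996e+02 1.6000e-01 1.4008e+02] F [ 0.1 -0.5  0.2] op 0.112 q [-0.35  0.27  1.85 -0.    1.02 -1.22]
```

View pics/s7b.png

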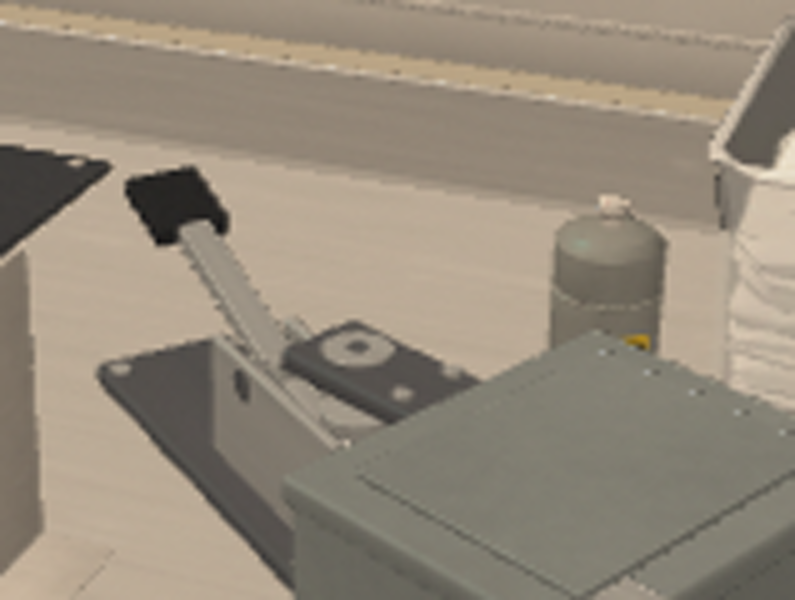

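View pics/t7.png

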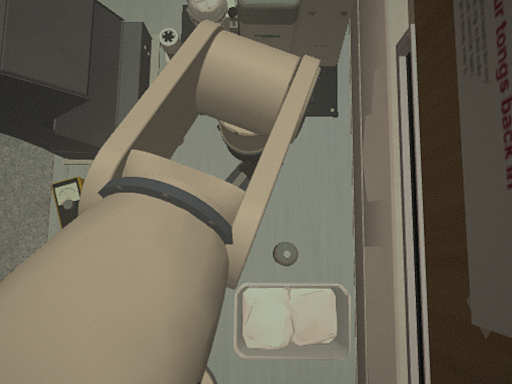

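```bash
python3 - <<'E'
from h import *
f=grab_frame('side')
np.set_printoptions(precision=1,suppress=True)
c=lambda u,v:(200+u/5-.4,140+v/5-.4)
print('paddle',atz(f,c(176,200),95),'base bolt back',atz(f,c(121,370),11),'pivot',)
a=np.radians(140.08);u=np.array([np.cos(a),np.sin(a),0]);r=np.array([np.sin(a),-np.cos(a),0])
i=cv2.resize(cv2.cvtColor(f['pixels'],cv2.COLOR_RGB2BGR)[140:260,200:359],(795,600),interpolation=cv2.INTER_CUBIC)
S=np.array([385,-77.2,70])
def pl(P,col,cl=True):
    q=np.array([(proj(f,p)-[200,140]+.4)*5 for p in P]).astype(int);cv2.polylines(i,[q],cl,col,1)
t=np.linspace(0,2*np.pi,40)
pl([S+15*np.cos(k)*u+15*np.sin(k)*r for k in t],(0,0,255))
O=S-60*u;O[2]=0
pl([O+80*u+35*r+[0,0,10],O+80*u-35*r+[0,0,10],O-125*u-35*r+[0,0,10],O-125*u+35*r+[0,0,10]],(0,255,0))
pl([O+75*u+20*r+[0,0,65],O-30*u+20*r+[0,0,65]],(255,0,0));pl([O+75*u-20*r+[0,0,65],O-30*u-20*r+[0,0,65]],(255,0,0))
Pd=O-102*u+[0,0,95];pl([Pd+[0,0,0],Pd+3*u],(0,255,255))
print(O,'paddle exp',Pd)
pl([np.array([385,-77.2,95])+14*np.cos(k)*u+14*np.sin(k)*r for k in t],(255,0,255))
cv2.imwrite('pics/ov.png',i)
E
```

```text
paddle [ 510.1 -178.4   95. ] base bolt back [ 534.1 -165.    11. ] pivot
[ 431.  -115.7    0. ] paddle exp [ 509.2 -181.2   95. ]
```

View pics/ov.png

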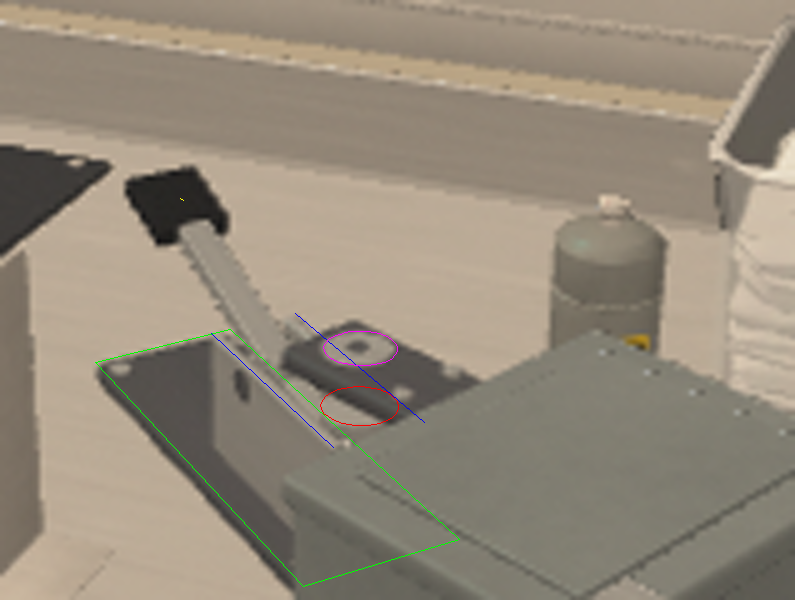

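The overlay agrees with the picture to about 2–3 mm: saddle ring under the tongue at crop (360,406), paddle at (180,200). Now I'll press the paddle.

```bash

python3 -m inch '[{"gripper":0,"tx":0,"ty":0,"tz":0.02,"spin":0},{"gripper":0,"tx":0,"ty":0,"tz":0.02,"spin":0},{"gripper":0,"tx":0,"ty":0,"tz":0.02,"spin":0},{"gripper":0,"tx":0,"ty":0,"tz":0.015,"spin":0},{"gripper":0,"tx":0,"ty":0,"tz":0.008,"spin":0},{"gripper":0,"tx":0,"ty":0,"tz":0.006,"spin":0},{"gripper":0,"tx":-0.001,"ty":0,"tz":0.006,"spin":0},{"gripper":0,"tx":-0.001,"ty":0,"tz":0.006,"spin":0}]' 
python3 - <<'E'
from h import *
st();f=snap('side','s8')
i=cv2.cvtColor(f['pixels'],cv2.COLOR_RGB2BGR);i=i[140:260,200:359];cv2.imwrite(f'pics/s8b.png',cv2.resize(i,(795,600),interpolation=cv2.INTER_CUBIC))
E
```

```text
clock: 14.4
eef_pos: [510.7, -182.2, 88.7]
tcp_rot: [3.141, 0.001, 2.446]
contact_force: [0.3, -1.8, 2.5]
opening: -0.003
t 14.4 p [ 510.7 -182.2   88.7] rpy deg [1.7998e+02 8.0000e-02 1.4013e+02] F [ 0.3 -1.8  2.5] op -0.003 q [-0.35  0.41  1.93 -0.    0.81 -1.22]
```

View pics/s8b.png

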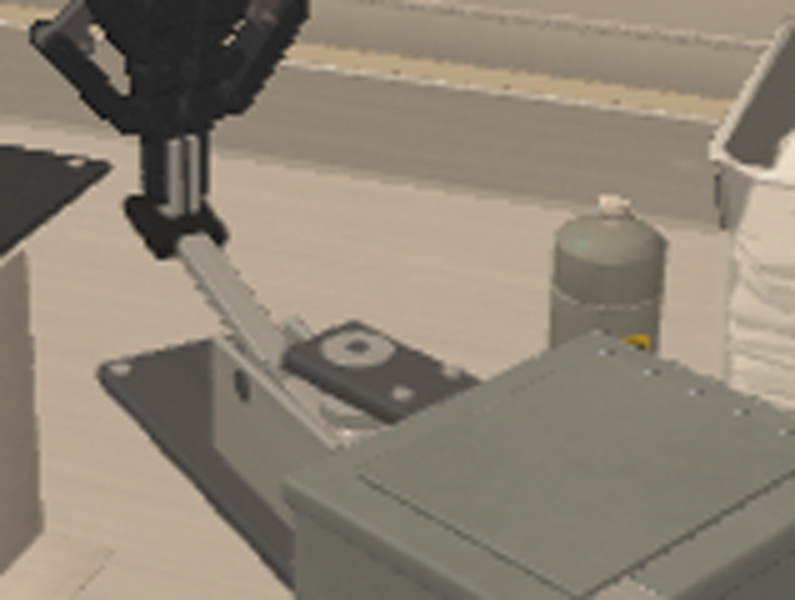

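```bash

python3 -m inch '[{"gripper":0,"tx":-0.001,"ty":0,"tz":0.006,"spin":0},{"gripper":0,"tx":-0.001,"ty":0,"tz":0.006,"spin":0},{"gripper":0,"tx":-0.001,"ty":0,"tz":0.006,"spin":0},{"gripper":0,"tx":0,"ty":0,"tz":0.006,"spin":0},{"gripper":0,"tx":0,"ty":0,"tz":0.006,"spin":0},{"gripper":0,"tx":0,"ty":0,"tz":0.006,"spin":0},{"gripper":0,"tx":0,"ty":0,"tz":0.005,"spin":0},{"gripper":0,"tx":0.0005,"ty":0,"tz":0.005,"spin":0}]' 
python3 -m inch '[{"gripper":0,"tx":0.0005,"ty":0,"tz":0.004,"spin":0},{"gripper":0,"tx":0.0005,"ty":0,"tz":0.004,"spin":0},{"gripper":0,"tx":0,"ty":0,"tz":0.003,"spin":0},{"gripper":0,"tx":0,"ty":0,"tz":0.001,"spin":0},{"gripper":0,"tx":0,"ty":0,"tz":0,"spin":0},{"gripper":0,"tx":0,"ty":0,"tz":0,"spin":0},{"gripper":0,"tx":0,"ty":0,"tz":0,"spin":0},{"gripper":0,"tx":0,"ty":0,"tz":0,"spin":0}]' 
python3 - <<'E'
from h import *
st();f=snap('side','s9')
i=cv2.cvtColor(f['pixels'],cv2.COLOR_RGB2BGR);i=i[140:260,200:359];cv2.imwrite(f'pics/s9b.png',cv2.resize(i,(795,600),interpolation=cv2.INTER_CUBIC))
E
```

```text
clock: 15.25
eef_pos: [513.8, -184.6, 42.8]
tcp_rot: [3.141, 0.003, 2.445]
contact_force: [1.5, -3.0, 8.5]
opening: -0.002
clock: 16.05
eef_pos: [512.5, -183.5, 31.7]
tcp_rot: [3.141, 0.002, 2.445]
contact_force: [-3.4, -0.1, 20.4]
opening: 0.003
t 16.05 p [ 512.5 -183.5   31.7] rpy deg [1.7996e+02 1.2000e-01 1.4011e+02] F [-3.4 -0.1 20.4] op 0.003 q [-0.35  0.5   1.95 -0.    0.69 -1.22]
```

View pics/s9b.png

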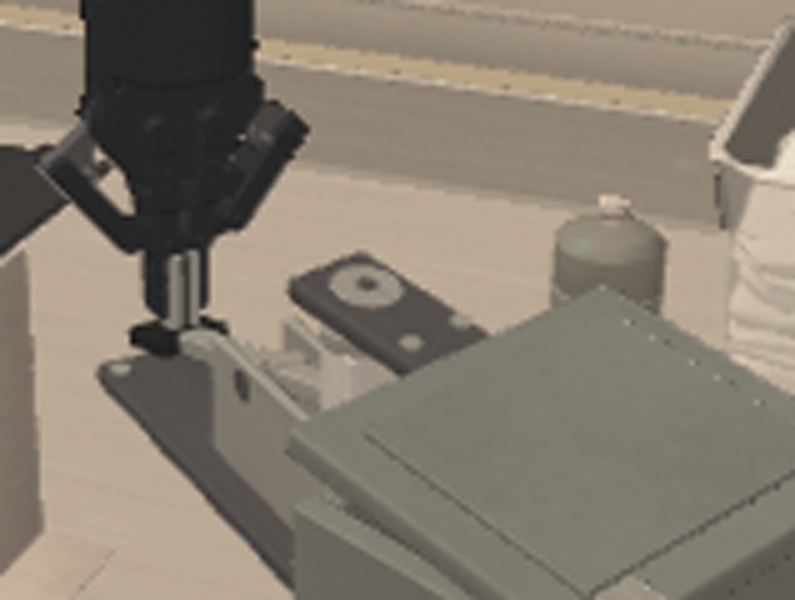

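The cover is raised, with the disc at crop (367,285). At z = 31.7 the force jumped to 20 N, so the handle is on its stop. Next I'll let it back up.

```bash

python3 -c "
from h import *
f=grab_frame('side');print(atz(f,(200+367/5-.4,140+285/5-.4),121))"
python3 -m inch '[{"gripper":0,"tx":0,"ty":0,"tz":-0.006,"spin":0},{"gripper":0,"tx":-0.0005,"ty":0,"tz":-0.008,"spin":0},{"gripper":0,"tx":-0.0005,"ty":0,"tz":-0.008,"spin":0},{"gripper":0,"tx":0,"ty":0,"tz":-0.008,"spin":0},{"gripper":0,"tx":0,"ty":0,"tz":-0.008,"spin":0},{"gripper":0,"tx":0.001,"ty":0,"tz":-0.008,"spin":0},{"gripper":0,"tx":0.001,"ty":0,"tz":-0.008,"spin":0},{"gripper":0,"tx":0.001,"ty":0,"tz":-0.008,"spin":0}]' 
python3 -m inch '[{"gripper":0,"tx":0.001,"ty":0,"tz":-0.006,"spin":0},{"gripper":0,"tx":0,"ty":0,"tz":-0.01,"spin":0},{"gripper":0,"tx":0,"ty":0,"tz":-0.015,"spin":0},{"gripper":0,"tx":0,"ty":0,"tz":-0.015,"spin":0},{"gripper":0,"tx":0,"ty":0,"tz":0,"spin":0},{"gripper":0,"tx":0,"ty":0,"tz":0,"spin":0},{"gripper":0,"tx":0,"ty":0,"tz":0,"spin":0},{"gripper":0,"tx":0,"ty":0,"tz":0,"spin":0}]' 
python3 - <<'E'
from h import *
st();f=snap('side','s10')
i=cv2.cvtColor(f['pixels'],cv2.COLOR_RGB2BGR);i=i[140:260,200:359];cv2.imwrite(f'pics/s10b.png',cv2.resize(i,(795,600),interpolation=cv2.INTER_CUBIC))
E
```

```text
[383.75436392 -79.41082873 121.        ]
clock: 16.95
eef_pos: [509.4, -181.3, 92.4]
tcp_rot: [-3.142, -0.001, 2.445]
contact_force: [-0.7, 1.8, 0.6]
opening: -0.003
clock: 17.75
eef_pos: [508.5, -180.9, 137.5]
tcp_rot: [-3.141, -0.001, 2.445]
contact_force: [0.4, -0.5, -0.1]
opening: 0.0
t 17.75 p [ 508.5 -180.9  137.5] rpy deg [-1.7997e+02 -8.0000e-02  1.4012e+02] F [ 0.4 -0.5 -0.1] op 0.0 q [-0.34  0.33  1.9  -0.    0.91 -1.22]
```

View pics/s10b.png

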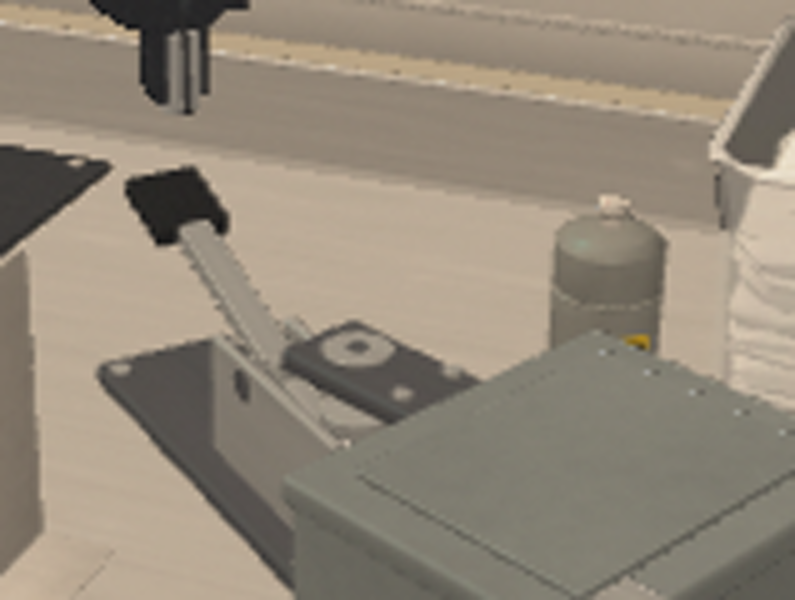

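Handle back up, cover shut, and the jack hasn't moved. Now the second press.

```bash

python3 -m inch '[{"gripper":0,"tx":0,"ty":0,"tz":0.015,"spin":0},{"gripper":0,"tx":-0.001,"ty":0,"tz":0.015,"spin":0},{"gripper":0,"tx":-0.001,"ty":0,"tz":0.01,"spin":0},{"gripper":0,"tx":-0.001,"ty":0,"tz":0.006,"spin":0},{"gripper":0,"tx":-0.001,"ty":0,"tz":0.006,"spin":0},{"gripper":0,"tx":-0.001,"ty":0,"tz":0.006,"spin":0},{"gripper":0,"tx":-0.001,"ty":0,"tz":0.006,"spin":0},{"gripper":0,"tx":0,"ty":0,"tz":0.006,"spin":0}]' 
python3 -m inch '[{"gripper":0,"tx":0,"ty":0,"tz":0.006,"spin":0},{"gripper":0,"tx":0,"ty":0,"tz":0.006,"spin":0},{"gripper":0,"tx":0,"ty":0,"tz":0.006,"spin":0},{"gripper":0,"tx":0,"ty":0,"tz":0.006,"spin":0},{"gripper":0,"tx":0.0005,"ty":0,"tz":0.005,"spin":0},{"gripper":0,"tx":0.0005,"ty":0,"tz":0.004,"spin":0},{"gripper":0,"tx":0,"ty":0,"tz":0.003,"spin":0},{"gripper":0,"tx":0,"ty":0,"tz":0.001,"spin":0}]' 
python3 -c "
from h import *
st()"
```

```text
clock: 18.6
eef_pos: [514.9, -185.7, 68.7]
tcp_rot: [3.141, 0.003, 2.446]
contact_force: [1.2, -3.0, 6.7]
opening: 0.002
clock: 19.4
eef_pos: [513.6, -184.5, 31.8]
tcp_rot: [3.141, 0.001, 2.445]
contact_force: [-1.7, -0.1, 15.2]
opening: 0.002
t 19.4 p [ 513.6 -184.5   31.8] rpy deg [1.7997e+02 7.0000e-02 1.4011e+02] F [-1.7 -0.1 15.2] op 0.002 q [-0.35  0.5   1.94  0.    0.69 -1.22]
```

```bash

python3 -m inch '[{"gripper":0,"tx":0,"ty":0,"tz":0.001,"spin":0},{"gripper":0,"tx":0,"ty":0,"tz":0,"spin":0},{"gripper":0,"tx":0,"ty":0,"tz":0,"spin":0},{"gripper":0,"tx":0,"ty":0,"tz":0,"spin":0},{"gripper":0,"tx":0,"ty":0,"tz":0,"spin":0},{"gripper":0,"tx":0,"ty":0,"tz":0,"spin":0},{"gripper":0,"tx":0,"ty":0,"tz":0,"spin":0},{"gripper":0,"tx":0,"ty":0,"tz":0,"spin":0}]' 
python3 - <<'E'
from h import *
st();f=snap('side','s11')
i=cv2.cvtColor(f['pixels'],cv2.COLOR_RGB2BGR);i=i[140:260,200:359];cv2.imwrite(f'pics/s11b.png',cv2.resize(i,(795,600),interpolation=cv2.INTER_CUBIC))
E
```

```text
clock: 20.2
eef_pos: [513.6, -184.4, 31.6]
tcp_rot: [3.141, 0.001, 2.445]
contact_force: [-3.8, 0.5, 18.0]
opening: -0.003
t 20.2 p [ 513.6 -184.4   31.6] rpy deg [1.7996e+02 7.0000e-02 1.4011e+02] F [-3.8  0.5 18. ] op -0.003 q [-0.35  0.5   1.94  0.    0.69 -1.22]
```

View pics/s11b.png

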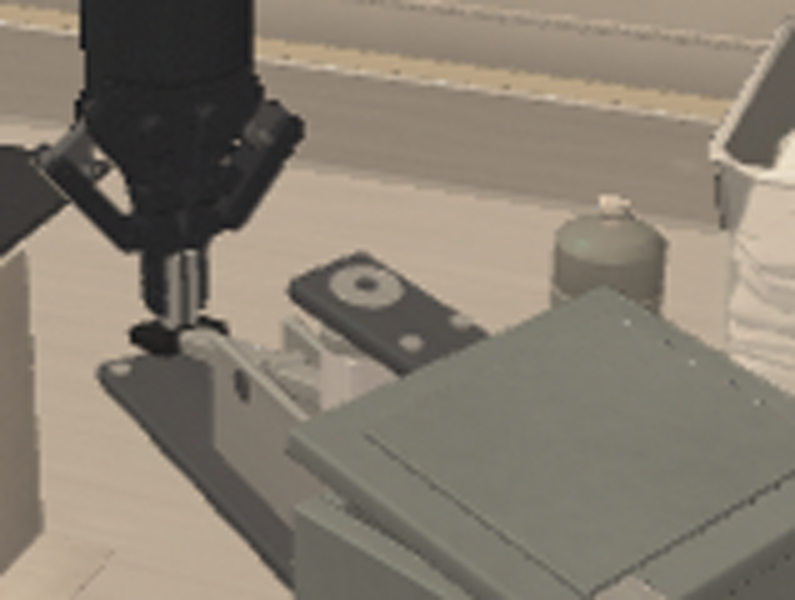

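The picture matches the trial lift: cover raised with the disc at crop (367,285), the jack unmoved, and a steady 18 N on the paddle. Handing in.

```bash
python3 -c "
from h import *
print(sign_off());st()"
```

```text
the job is handed in; nothing more can be done
None
the job is handed in; nothing more can be done
```

I set the jack under the cover's tongue, did the trial lift, let the handle come all the way back up, then pressed it down again. I handed the job in at about 20 s with the closed fingers still holding the handle down.

**Last checks:**
- **Press:** The fingertips are at z ≈ 31.6 mm with a steady push of about 18 N, so the handle is at or very near its stop. The handle angle was not measured directly.
- **Cover:** The side view shows it raised by about 26 mm, in the same position as in the trial lift.
- **Jack:** It stands flat and did not shift visibly through either press. The gripper stayed clear of the well and cover in the pictures, and I kept it away from the other objects.

**Where the checks fell short:** The saddle's centring was never seen directly, because the arm blocked the top camera and the tongue hides the saddle. I judged it from an overlay on the side view, which matched to about 2–3 mm. The two cameras had disagreed by 3–4 mm on where the saddle was at the start. Both are well inside the 12–14 mm limits.

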